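# Unlock the beam shutter and hold it open against its spring

### The job

The hold-open beam shutter is locked shut by the yellow lock-out keeper that hangs on its hook: lift the keeper up off the hook, draw it clear towards you and set it down (do not drop it) in the blue parts tray, any way round. Then take the shutter's red handle, swing it clockwise as you face it, up against the spring all the way to the stop so that the black flag clears the beam tube, and finish while still holding the handle there with the gripper: let go and it snaps shut. Do not disturb the other things on the table.

Things in the scene. Friction and masses are not known exactly. Their poses are not given: they have to be found in the camera images.
- shutter: Fixed beam shutter on a black base plate 62 x 110 x 10 mm. Origin: centre of the base's underside; x = from front to back (robot on the -x side), y = to the left, z up. A steel rotor (arms at x = -33 to -38 mm, pivot axis along x at y = 0, z = 135 mm) carries a red handle on the left, a black flag over the beam tube at lower left and a brass lock pin below. Up to 172 mm high when shut.
- hook (a point): Point on the axis of the fixed 8 mm steel hook rod where the keeper hangs; same axes as the shutter. The rod runs along the shutter's -x for 20 mm more, to a tip that turns up 7 mm. The rotor's 8 mm brass lock pin lies parallel to it, 33 mm to its left (+y), at the same height while shut; it is straight and ends 16 mm in front of this point.
- keeper: Yellow lock-out keeper: loose upright plate 8 mm thick (x), 67 mm wide (y), 92 mm high (z), 60 to 130 g. Hook rod and lock pin both pass through its window, 47 mm wide, 28 mm high, so the rotor can turn only a few degrees. Origin: middle of the window's top edge, which hangs on the rods; axes parallel to the shutter's. Tab above: 24 mm wide, z = 12 to 50 mm; lower edge z = -38 mm.
- keeper_tab (a point): Grip point in the middle of the keeper's tab, 35 mm above the keeper's origin, same axes; grip the tab across its 24 mm width (along y). To come off, the keeper must rise 8 to 18 mm (13 is best) and then be drawn at least 40 mm along the shutter's -x before moving any other way.
- handle (a point): Middle of the round red handle of the rotor, 14 mm thick, 50 mm long, lying along the shutter's x and sticking out toward the robot. The point lies 85 mm from the pivot axis; it turns with the rotor. Shut: 70 degrees left of straight up from the pivot; open: straight above it. Grip from above, closing along the shutter's y; it may turn in the fingers.
- rotor: The turning steel rotor with handle, flag and lock pin. Origin: on the pivot axis, 135 mm above the base's underside; axes as the shutter's when shut, and it turns about its x.
- pivot (a point): Point on the rotor's pivot axis level with the middle of the handle (same shutter x); same axes as the shutter. The handle's middle circles this point at 85 mm: shut at y = +80, z = +29 mm from it, open at y = 0, z = +85 mm.
- rotor_angle (a joint): Angle of the rotor: 0 = shut (flag over the beam tube), grows as the handle goes clockwise seen from the robot (first up, then right); hard stop at 1.22 rad = open. A torsion spring drives it shut: about 3 N at the handle when shut, rising to about 10 N at the stop.
- tray: Fixed blue parts tray with a black rubber liner, 120 (x) x 160 (y) x 24 mm high, walls 4 mm, open on top, inner floor 6 mm above the table. Origin: centre of its underside. Optics mounts up to 240 mm high stand between the shutter and the tray and round the tray: carry the keeper above them.
- optic_box: Small white and grey plastic box, 43 x 43 x 26 mm. Bystander; leave alone.
- post_holder: Black post holder, 28 x 38 x 55 mm, upright. Bystander; leave alone.
- lens_tissue: White and blue packet, 105 x 75 x 10 mm. Bystander; leave alone.
- acetone_bottle: White bottle with red cap, 45 mm wide, 105 mm high. Bystander; leave alone.
- multimeter: Yellow and black multimeter, 140 x 68 x 44 mm, lying flat. Bystander; leave alone.
- beam_block: Black angle plate, 40 x 50 x 65 mm, upright. Bystander; leave alone.
- clamp_fork: Grey slotted clamp fork, 33 x 88 x 10 mm, lying flat. Bystander; leave alone.

How it is judged:
On the way, in this order (a step that is already met when the one before it is completed fails the run):
1. the keeper is lifted off the hook in the gripper and clear of the shutter, which is still shut (distance between keeper and handle above 0.16 m and contact force between the fingers and keeper above 0.5 N and value of joint rotor_angle below 0.25 rad), for 0.1 s.
2. the keeper rests in the tray, released and at rest, the shutter still shut (x of keeper in the frame of tray between -0.06 and 0.06 m and y of keeper in the frame of tray between -0.08 and 0.08 m and height (world z) of keeper below 0.055 m and x of keeper_tab in the frame of tray between -0.09 and 0.09 m and y of keeper_tab in the frame of tray between -0.11 and 0.11 m and contact force between keeper and tray above 0.1 N and contact force between the fingers and keeper below 0.1 N and linear speed of keeper below 0.03 m/s and value of joint rotor_angle below 0.25 rad), for 0.2 s.
At the end, for the whole second after the job is handed in: Through the last second the rotor stands still at its open stop (at least 1.15 of 1.22 rad), the fingers bear on it with over 2 N and the TCP is within 50 mm of the handle's middle; the keeper rests in the blue tray (origin over it, under 55 mm high), touched by no finger (value of joint rotor_angle above 1.15 rad and velocity of joint rotor_angle between -0.1 and 0.1 rad/s and contact force between the fingers and rotor above 2 N and distance between the grasp point and handle below 0.05 m and x of keeper in the frame of tray between -0.06 and 0.06 m and y of keeper in the frame of tray between -0.08 and 0.08 m and height (world z) of keeper below 0.055 m and x of keeper_tab in the frame of tray between -0.09 and 0.09 m and y of keeper_tab in the frame of tray between -0.11 and 0.11 m and contact force between keeper and tray above 0.1 N and contact force between the fingers and keeper below 0.1 N and linear speed of keeper below 0.03 m/s); the arm keeps its last pose, push and grip.
It fails at once if the shutter is forced or opened before the keeper is in the tray (rotor past 0.35 rad) (value of joint rotor_angle above 0.35 rad and not (x of keeper in the frame of tray between -0.06 and 0.06 m and y of keeper in the frame of tray between -0.08 and 0.08 m and height (world z) of keeper below 0.055 m)).
It fails at once if the keeper is dropped (falls freely from more than about 4 cm) (linear speed of keeper above 0.9 m/s and contact force between the fingers and keeper below 0.05 N).
It fails at once if a bystander is moved by more than 20 mm (distance of any of optic_box, post_holder, lens_tissue, acetone_bottle, multimeter, beam_block, clamp_fork from where it was at the start of the episode above 0.02 m).
It also fails if it takes over 70 s, if anything falls off the work surface, if the arm or the gripper's body presses on something with over 40 N, if the wrist force passes 120 N, or if a joint passes its speed limit or range.

### The arm

A 7-joint arm with a two-finger parallel gripper is mounted at the origin on a cart in front of the work surface, level with it; the furniture and walls round the work are solid. World frame = base frame: x ahead of the robot, y to its left, z up, the work surface at z = 0. Lengths are in m, angles in rad, forces in N, time in s.
With the tool pointing down it reaches from about 0.35 to 0.9 m from the base axis. Payload 8.1 kg.
Tool frame: the origin (TCP) lies between the finger pads, 19 mm behind the fingertips; this is the grasp point; z points along the fingers, y is the line along which they close (so a half turn about z gives the same grasp; the last joint's range is limited). The gripper opens to 92 mm and grips with 3 to 60 N. Pads are 19 mm wide; open, the fingers measure 130 mm over their backs; the gripper's body (75 mm by 190 mm) begins 47 mm behind the grasp point.
Start: joints at [1.196, 0.434, 0.025, 1.573, -0.012, 1.134, -0.075], TCP at [0.168, -0.602, 0.246] pointing down, gripper open.
Joint ranges: [-2.62, 2.62], [-0.44, 2.09], [-1.27, 1.32], [0.08, 2.57], [-1.32, 4.46], [0.12, 2], [-2.74, 2.74]. Speed limits (rad/s): [2.22, 2.22, 3.01, 3.01, 3.14, 3.14, 3.14].

### API

Orientations are given as a rotation vector (axis times angle).
In Python, from cell import arm, vision, job, cut_out gives the robot as it stands. The module is installed in compiled form; this text tells all that it offers.
- The arm moves only by the tool play_rows, never from a script. Its argument "increments" is text: rows parted by semicolons, each of 5 numbers parted by spaces: the shift along the tool's x, y, z in cm, then the turn about the tool's z in degrees, then the opening, from -1 (shut) to 1 (fully open), so that 0 is half open. A call has 1 to 5 rows; each row shifts and turns the commanded pose from where the row before left it, along the tool's axes as they then stand; what a row does not reach is not made up. A row lasts 1/12 s, in which the tool goes at most 41.7 mm and 7.16 degrees, less where a joint would pass 70% of its speed; a pose out of reach is approached as far as the arm can. A call is refused whole if a number of a shift passes 4.17 or a number of a turn 7.16, either way. A call with a gripper value outside its range is refused whole. The fingers move at their own pace and stop on an object; "grip_force" is the grip in N (left out, the last holds). Time passes only in rows, so rows that do not move let the fingers close. It gives the time, the measured TCP pose, the force, the opening and the grip force at its end, in the units of the state.
- arm.observe(): the state, without advancing time (a new reading comes with each control period).
- vision.get_image(name): name is "scene" or "top"; returns a dict with "frame" (400x640x3 uint8, red, green, blue), "z_map" (400x640 float32, m along the optical axis (not along the pixel's ray), 0 where there is no reading), "mtx" (3x3 intrinsics, pixels), "cam_to_world" (4x4, takes a point from camera to world coordinates). Camera axes: x right, y up, looking along -z (the intrinsics and any distortion apply to the point x, -y, -z); pixel columns grow to the right and rows downward; lengths in m; the calibration is good to about 2 mm. A picture is of the moment at which its call begins.
- job.sign_off(): hands the job in; it is judged then, once.
Trained networks look in a picture, given as the dict that the camera call returned (one of the last four; its "shot" number tells which), for a name from the list of things; names that differ only in an ending like _2 or _b are one class to them, and where a whole thing is asked for, a point or a joint stands for the part that bears it (a point fixed in the world has none). Each returns a list of dicts, best first, with "confidence" (0 to 1); they miss things now and then, are a little off and sometimes report something else, mostly with a low value. They report only what shows in the picture. A call takes as long as a camera call.
- cut_out(query, picture): "mask" (400x640 bool, what is visible of it) and "point" ([row, column] in pixels, amid what is visible of it).
The state is a dict: "clock": time; "joints": joint angles; "dq": joint speeds; "joint_efforts": joint torques, N m; "position": TCP position; "ee_rot": TCP orientation; "force": force on the tool from outside, world axes, zero at the start; "ft_torque": the same for the moment, N m; "width": opening from 0.0 (shut) to 1.0 (fully open); "gripper_force": force on a finger pad.
Only numpy, scipy, OpenCV 4.12 (cv2) and the standard library are available. Lean on these libraries where they do the work, as an engineer would, in place of code of your own. Each camera call takes 0.05 s, during which the arm holds its last target. There are 200 camera calls.

## Working session

There is one attempt and no reset: what is moved stays moved. The work goes in short steps, Python scripts to look and compute and a tool call to move; the robot and the scene stay as the last step left them, time stands still between calls to the robot, and variables do not carry over. Pictures are saved under pics/ and viewed, at most 10 in all, crops included, and the job is handed in when it is done.

Besides the shell and the picture viewer there is one more tool, called after "Call:" in YAML: its name, and indented under it one key for each argument. play_rows: Moves the arm, as the interface text tells. Its arguments: {"type":"object","properties":{"increments":{"type":"string"},"grip_force":{"type":"number"}},"required":["increments"]}

```bash
mkdir -p pics; cat > h.py <<'E'
import numpy as np, cv2
from cell import arm, vision, job, cut_out
def cloud(p):
    z=p["z_map"]; K=p["mtx"]; v,u=np.mgrid[0:400,0:640]
    c=np.stack([(u-K[0,2])/K[0,0]*z,-(v-K[1,2])/K[1,1]*z,-z],-1)
    T=p["cam_to_world"]; w=c@T[:3,:3].T+T[:3,3]; w[z<=0]=np.nan
    return w
def save(p,n): cv2.imwrite("pics/"+n,p["frame"][:,:,::-1])
E
python3 - <<'E'
from h import *
s=arm.observe(); print(s)
for n in("scene","top"):
    p=vision.get_image(n); save(p,n+"0.png"); w=cloud(p); print(n,p["cam_to_world"].round(3).tolist(), p["mtx"].tolist())
    for q in("shutter","keeper","handle","tray","acetone_bottle","multimeter","keeper_tab"):
        for r in cut_out(q,p)[:2]:
            m=r["mask"]; a=w[m]; print(q,round(r["confidence"],2),r["point"],m.sum(),np.nanmedian(a,0).round(3),np.nanpercentile(a,2,axis=0).round(3),np.nanpercentile(a,98,axis=0).round(3))
E
```

```text
{'clock': 0.0, 'joints': array([ 1.19642863,  0.43522014,  0.02495478,  1.57409618, -0.01158778,
        1.1340133 , -0.07509157]), 'dq': array([ 4.57370218e-04, -4.04841769e-04, -1.92084897e-04,  1.19934516e-05,
       -1.53461346e-03, -1.41433378e-03, -8.38326398e-04]), 'joint_efforts': array([-4.76921723e-04, -6.67838788e+01,  9.84767787e-01, -3.14464939e+01,
       -6.05554576e-02,  4.26987663e-02,  1.33655763e-04]), 'position': array([ 0.16759375, -0.60160377,  0.24474688]), 'ee_rot': array([-3.11110532e+00, -4.25307391e-01,  5.66759307e-04]), 'force': array([-0.42272104, -0.47594265, -0.208974  ]), 'ft_torque': array([-0.00997547, -0.03557048,  0.00011712]), 'gripper_force': 0.0, 'width': 1.0023274886972848}
scene [[-0.88, 0.253, -0.401, 0.147], [-0.474, -0.43, 0.768, 0.988], [0.021, 0.867, 0.499, 0.674], [0.0, 0.0, 0.0, 1.0]] [[372.41821085198296, 0.0, 318.60100278930975], [0.0, 372.41821085198296, 198.2787858625449], [0.0, 0.0, 1.0]]
shutter 0.71 [243.8, 324.4] 311 [0.47  0.36  0.151] [0.416 0.29  0.087] [0.479 0.385 0.17 ]
keeper 0.59 [239.5, 339.7] 122 [0.462 0.279 0.096] [
[... 341 characters left out ...]
312.0, 229.9] 792 [0.579 0.572 0.059] [0.567 0.547 0.002] [0.604 0.583 0.104]
acetone_bottle 0.29 [223.3, 285.9] 587 [0.684 0.187 0.027] [0.645 0.122 0.002] [0.738 0.257 0.039]
multimeter 0.89 [227.8, 285.7] 587 [0.683 0.188 0.026] [ 0.646  0.131 -0.002] [0.741 0.256 0.039]
keeper_tab 0.51 [237.1, 334.1] 172 [0.463 0.279 0.104] [0.457 0.135 0.009] [0.533 0.304 0.144]
keeper_tab 0.22 [225.7, 285.7] 622 [0.684 0.19  0.026] [ 0.644  0.133 -0.001] [0.743 0.297 0.061]
top [[0.191, 0.778, -0.599, -0.552], [-0.981, 0.147, -0.123, -0.093], [-0.007, 0.611, 0.792, 1.576], [0.0, 0.0, 0.0, 1.0]] [[484.9948231542054, 0.0, 322.83649296537146], [0.0, 484.9948231542054, 197.58026644655047], [0.0, 0.0, 1.0]]
```

```bash
python3 - <<'E'
import cv2
for n in("scene","top"):
    i=cv2.imread(f"pics/{n}0.png"); cv2.imwrite(f"pics/{n}0b.png",cv2.resize(i,(800,500)))
i=cv2.imread("pics/scene0.png")[170:300,240:400]
cv2.imwrite("pics/scrop.png",cv2.resize(i,None,fx=4.5,fy=4.5))
E
```

```text
(no output)
```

View pics/top0b.png

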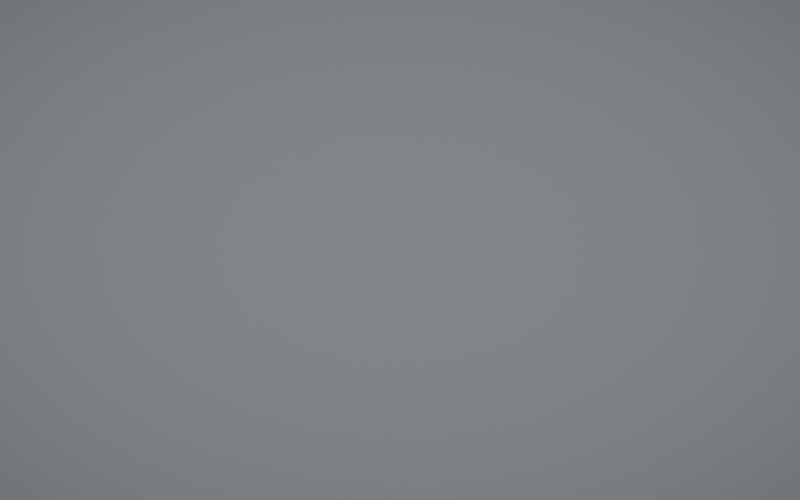

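View pics/scene0b.png

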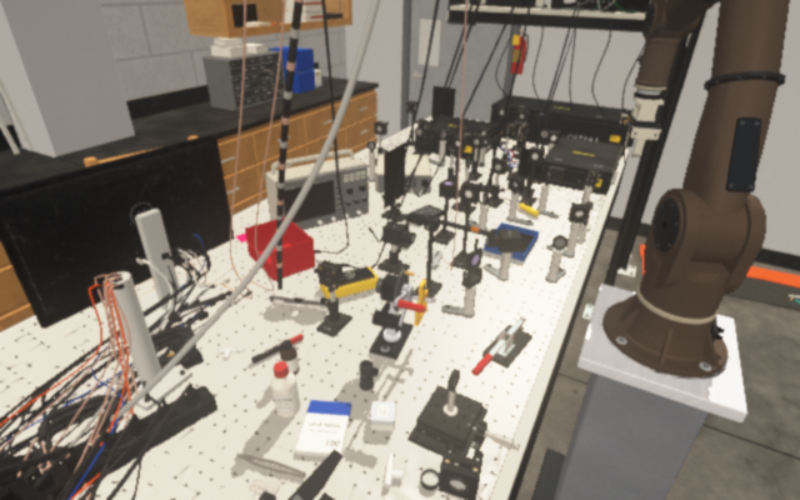

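View pics/scrop.png

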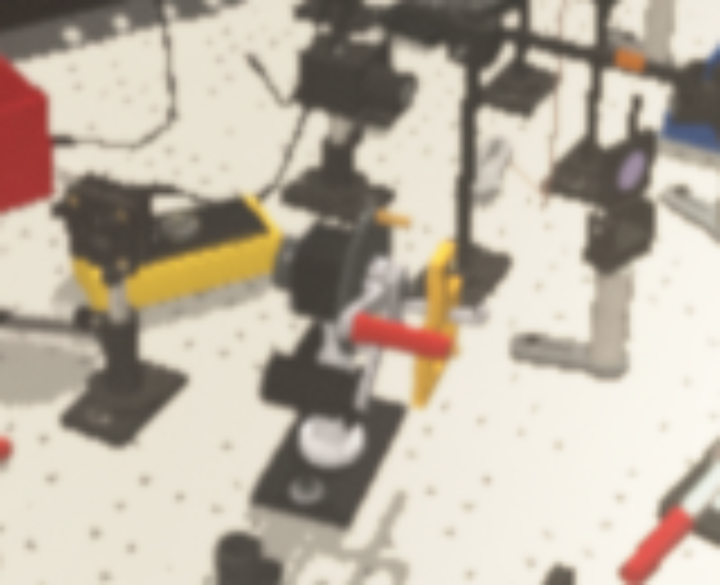

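The top camera is fully blocked by something grey. In the scene view the shutter is at about (325,245) in 640-px coordinates, with the red handle at (328,244), the yellow keeper at (338,240) and the blue tray at about (410,193).

```bash
python3 - <<'E'
from h import *
t=vision.get_image("top"); print("top z",np.percentile(t["z_map"],[0,50,100]))
p=vision.get_image("scene"); w=cloud(p); f=p["frame"].astype(int); R,G,B=f[...,0],f[...,1],f[...,2]
np.save("w.npy",w); np.save("f.npy",p["frame"])
v,u=np.mgrid[0:400,0:640]
def pc(n,m):
    a=w[m]; a=a[~np.isnan(a[:,0])]; c=np.median(a,0)
    a=a[np.linalg.norm(a-c,axis=1)<.13]; c=a.mean(0); U,S,V=np.linalg.svd(a-c)
    print(n,len(a),c.round(4),(S/len(a)**.5).round(4),V.round(3).tolist()); print(np.percentile(a,[1,50,99],axis=0).round(3).tolist())
    return a
red=(R>130)&(G<70)&(B<80)&(u>314)&(u<345)&(v>235)&(v<255); pc("handle",red)
yel=(R>150)&(G>110)&(B<80)&(u>328)&(u<345)&(v>220)&(v<262); a=pc("keeper",yel)
blue=(B>90)&(R<70)&(B>R+50)&(u>380)&(u<435)&(v>170)&(v<212); a=pc("tray",blue)
np.set_printoptions(linewidth=250)
for vv in range(176,212,2): print(vv,[ (u_,*(w[vv,u_]*1000).round().tolist()) for u_ in range(384,434,4) if blue[vv,u_]])
E
```

```text
top z [0.         0.10844006 0.16176969]
handle 4 [0.4504 0.3822 0.1664] [0.0061 0.0016 0.0002] [[-0.954, -0.236, 0.182], [0.092, 0.348, 0.933], [-0.284, 0.907, -0.31]]
[[0.441, 0.38, 0.164], [0.452, 0.383, 0.166], [0.456, 0.384, 0.169]]
keeper 103 [0.4611 0.2822 0.1061] [0.0286 0.0218 0.0032] [[0.238, -0.701, -0.672], [0.145, -0.659, 0.738], [-0.96, -0.273, -0.055]]
[[0.423, 0.243, 0.065], [0.462, 0.281, 0.106], [0.472, 0.377, 0.169]]
tray 0 [nan nan nan] [] [[1.0, 0.0, 0.0], [0.0, 1.0, 0.0], [0.0, 0.0, 1.0]]
  return _methods._mean(a, axis=axis, dtype=dtype,
  ret = um.true_divide(
<stdin>:8: RuntimeWarning: Mean of empty slice.
Traceback (most recent call last):
IndexError: index -1 is out of bounds for axis 0 with size 0
```

```bash
cat > m.py <<'E'
from h import *
w=np.load("w.npy"); f=np.load("f.npy"); H=cv2.cvtColor(f,cv2.COLOR_RGB2HSV).astype(int); h,s,V=H[...,0],H[...,1],H[...,2]
v,u=np.mgrid[0:400,0:640]
def pc(n,m):
    a=w[m]; a=a[~np.isnan(a[:,0])]; c=np.median(a,0)
    for _ in range(4):
        U,S,X=np.linalg.svd(a-c,full_matrices=False); r=(a-c)@X[2]; a=a[np.abs(r)<max(.004,2*np.median(abs(r)))]; c=a.mean(0)
    print(n,len(a),c.round(4),(S/len(a)**.5).round(4),X.round(3).tolist()); print(np.percentile(a,[1,50,99],axis=0).round(3).tolist())
    return a
red=((h<8)|(h>172))&(s>140)&(u>314)&(u<345)&(v>232)&(v<258)
yel=(h>15)&(h<32)&(s>140)&(u>328)&(u<345)&(v>218)&(v<265)
blu=(h>98)&(h<125)&(s>130)&(u>380)&(u<435)&(v>170)&(v<212)
E
python3 - <<'E'
from m import *
pc("handle",red); k=pc("keeper",yel); t=pc("tray",blu)
for vv in range(176,212,3): print(vv,[ (u_,*(w[vv,u_]*1000).round().astype(int).tolist()) for u_ in range(384,434,5) if blu[vv,u_]])
# base plate of shutter
m=(V<70)&(np.abs(w[...,2]-.01)<.006)&(np.abs(w[...,0]-.5)<.09)&(np.abs(w[...,1]-.3)<.1); a=w[m]; print("base",len(a))
q=cv2.minAreaRect(a[:,:2].astype(np.float32)*1000); print(q, cv2.boxPoints(q))
# obstacle map
ok=~np.isnan(w[...,0]); a=w[ok]
g=np.zeros((20,34))
for x,y,z in a:
    i,j=int((x-.1)/.03),int((y+.6)/.03)
    if x>.1 and y>-.6 and i<20 and j<34 and z<.45: g[i,j]=max(g[i,j],z*100)
np.set_printoptions(linewidth=250); print("cols y from -.6 step .03; rows x from .1");print(g.round().astype(int))
i=f[160:225,360:460]; cv2.imwrite("pics/tray.png",cv2.resize(i,None,fx=8,fy=8,interpolation=cv2.INTER_CUBIC)[:,:,::-1])
E
```

```text
handle 100 [0.4375 0.3781 0.1669] [0.0142 0.0032 0.0014] [[-0.987, -0.162, -0.003], [0.121, -0.749, 0.652], [-0.107, 0.643, 0.759]]
[[0.414, 0.37, 0.162], [0.438, 0.379, 0.167], [0.46, 0.385, 0.17]]
keeper 102 [0.4622 0.2805 0.1075] [0.0277 0.0127 0.0017] [[-0.045, 0.271, -0.961], [0.154, -0.949, -0.275], [-0.987, -0.161, 0.001]]
[[0.457, 0.244, 0.064], [0.462, 0.28, 0.109], [0.47, 0.304, 0.146]]
  return _methods._mean(a, axis=axis, dtype=dtype,
  ret = um.true_divide(
Traceback (most recent call last):
  File "m.py", line 7, in pc
    U,S,X=np.linalg.svd(a-c,full_matrices=False); r=(a-c)@X[2]; a=a[np.abs(r)<max(.004,2*np.median(abs(r)))]; c=a.mean(0)
                                                          ~^^^
IndexError: index 2 is out of bounds for axis 0 with size 0
```

```bash
cat > m2.py <<'E'
from m import *
np.set_printoptions(linewidth=250)
a=w[yel]; a=a[~np.isnan(a[:,0])]; th=np.radians(9.27); ex=np.array([np.cos(th),np.sin(th),0]); ey=np.array([-np.sin(th),np.cos(th),0])
P=np.array([.451,.295,.135]); s_=np.stack([(a-P)@ex,(a-P)@ey,a[:,2]],1)
s_=s_[(abs(s_[:,0])<.035)&(s_[:,1]<.05)]
for z in np.arange(.05,.16,.007):
    b=s_[(s_[:,2]>=z)&(s_[:,2]<z+.007)]
    if len(b): print(round(z,3),len(b),"x",np.median(b[:,0]).round(4),"y",b[:,1].min().round(4),b[:,1].max().round(4))
print("zr",s_[:,2].min(),s_[:,2].max())
m=(V<75)&(np.abs(w[...,2]-.01)<.006)&(np.abs(w[...,0]-.5)<.09)&(np.abs(w[...,1]-.3)<.1); b=w[m]; print("base",len(b))
q=cv2.minAreaRect(b[:,:2].astype(np.float32)*1000); print(q, cv2.boxPoints(q).tolist())
sel=(u>380)&(u<435)&(v>176)&(v<212)
print("hsv",H[195,415],H[200,400],H[204,405],H[186,425])
B=sel&(h>95)&(h<125)&(s>80)
for vv in range(176,212,2): print(vv,[ (u_,*(w[vv,u_]*1000).round().astype(int).tolist()) for u_ in range(384,434,4) if B[vv,u_]])
A=w[~np.isnan(w[...,0])]
g=np.zeros((20,36))
for x,y,z in A:
    i,j=int((x-.1)/.03),int((y+.6)/.03)
    if x>.1 and y>-.6 and i<20 and j<36 and z<.45: g[i,j]=max(g[i,j],z*100)
print("cols y from -.6 step .03; rows x from .1");print(g.round().astype(int))
i=f[160:225,360:460]; cv2.imwrite("pics/tray.png",cv2.resize(i,None,fx=8,fy=8,interpolation=cv2.INTER_CUBIC)[:,:,::-1])
E
python3 m2.py 2>&1
```

```text
0.057 1 x 0.0091 y 0.0077 0.0077
0.064 15 x 0.0082 y -0.0523 0.0067
0.071 12 x 0.0102 y -0.0516 0.0077
0.078 8 x 0.0078 y -0.0493 0.0066
0.085 5 x 0.0082 y 0.0002 0.0073
0.092 2 x 0.007 y -0.0516 -0.0263
0.099 12 x 0.0075 y -0.057 -0.0093
0.106 14 x 0.0077 y -0.0533 -0.0114
0.113 9 x 0.0076 y -0.033 -0.0132
0.12 11 x 0.0081 y -0.0309 -0.0139
0.127 10 x 0.0098 y -0.0285 -0.014
0.134 12 x 0.0088 y -0.0358 -0.0133
0.141 13 x 0.0094 y -0.0356 -0.0137
zr 0.06388699417023014 0.14642815477595883
base 32
((509.08013916015625, 340.7491455078125), (40.89283752441406, 43.32158660888672), 5.407032012939453) [[486.68359375, 360.38690185546875], [490.76580810546875, 317.258056640625], [531.4766845703125, 321.11138916015625], [527.3944702148438, 364.240234375]]
hsv [18 47 81] [15 31 83] [ 19  37 185] [111 101 124]
176 []
178 []
180 [(400, 467, -303, 22), (404, 456, -320, 17)]
182 [(400, 468, -311, 9), (404, 455, -320, 8), (408, 438, -313, 16), (412, 423, -317, 18)]
184 [(416, 406, -313, 16), (420, 392, -318, 17)]
186 [(420, 391, -318, 9), (424, 377, -321, 11), (428, 361, -315, 18)]
188 [(428, 354, 
[... 1938 characters left out ...]
 0  0  0 15 18 18 17 11  0  6  5]
 [ 0  1 16 16 15  0 22 35  0  1 13  9  0  0  0  0 23 23  1  1  0  0 20 21 19  0  0  0  0 16 16 14 11  0  0 45]
 [18  0 16 16  2  7 14  0  0  1  2  0  0 18 18  1  0  1  1  1 45  0 20 20  1  0  0  0  0  0  0  0  0  0  0 44]
 [21  1  0  0  1  1  2  1  0  0  0  0  1 18 18 18  0  1  1  0 38 45 20 19  0  0  0  0  0  0  0  0  0  0  0  0]
 [20 19 19  0  0 45 19 18  0  0  0  0 45 18 18 18  0  0  0  0 31 40 13  0  0  0  0  0  0  1 16 16 13  0  0  6]
 [ 0  0  0  0  0 39  2  2  0  1  0  0 43  0  0  0  0  1  0  0 30 17 15  0  3  3  3  0  0  2 16 16  1  0  0  7]
 [ 0  0  1 22 22 28 27  0  1  1  1 30 34  0  0  0  6  7  1 17 21 13 13  3  3  4  4 40 45  2 16 16 45 45  1  1]]
```

View pics/tray.png

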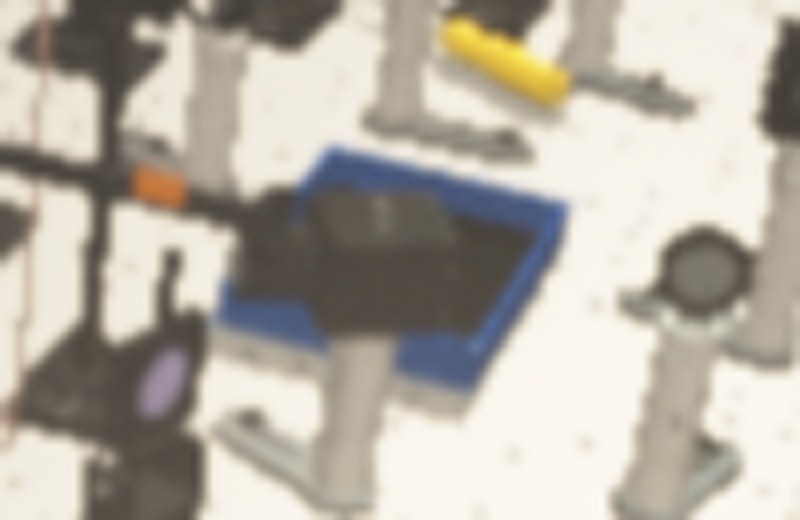

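The tray picture shows the blue tray partly hidden by a 13 cm mount. From the depth map its centre is about (0.411, -0.244), aligned with the axes. The handle and the keeper both give a shutter yaw of 9.3°, with the pivot at about (0.451, 0.295, 0.135) and the keeper tab at about (0.467, 0.271, 0.133).

Call:
play_rows:
  increments: "0 0 -4 6.3 1; 0 0 -4 0 1; 0 0 -4 0 1; 0 0 -1 0 1"

```text
clock: 1.23
position: [0.1683, -0.6038, 0.3826]
ee_rot: [3.122, 0.253, 0.004]
force: [0.3, -0.7, 0.1]
width: 0.999
gripper_force: 0.0
```

Call:
play_rows:
  increments: "2.6 -2.8 0 0 1; 2.6 -2.8 0 0 1; 2.6 -2.8 0 0 1; 2.6 -2.8 0 0 1; 2.6 -2.8 0 0 1"

```text
clock: 1.65
position: [0.2741, -0.4413, 0.3756]
ee_rot: [3.131, 0.253, 0.0]
force: [1.3, -0.5, -0.0]
width: 0.999
gripper_force: 0.0
```

Call:
play_rows:
  increments: "2.6 -2.8 0 0 1; 2.6 -2.8 0 0 1; 2.6 -2.8 0 0 1; 2.6 -2.8 0 0 1; 2.6 -2.8 0 0 1"

```text
clock: 2.07
position: [0.3799, -0.2821, 0.3758]
ee_rot: [3.131, 0.254, 0.001]
force: [1.3, -1.0, -0.1]
width: 1.001
gripper_force: 0.0
```

Call:
play_rows:
  increments: "0.8 -3.8 0 0 1; 0.8 -3.8 0 0 1; 0.8 -3.8 0 0 1; 0.8 -3.8 0 0 1; 0.8 -3.8 0 0 1"

```text
clock: 2.48
position: [0.3878, -0.088, 0.3756]
ee_rot: [3.131, 0.254, 0.001]
force: [1.0, 0.8, 0.1]
width: 0.999
gripper_force: 0.0
```

Call:
play_rows:
  increments: "0.8 -3.8 0 0 1; 0.8 -3.8 0 0 1; 0.8 -3.8 0 0 1; 0.8 -3.8 0 0 1; 0 0 0 0 1"

```text
clock: 2.9
position: [0.3946, 0.0728, 0.3762]
ee_rot: [-3.128, -0.268, -0.003]
force: [-0.2, 0.1, -0.0]
width: 1.0
gripper_force: 0.0
```

```bash
python3 - <<'E'
from h import *
p=vision.get_image("top"); print(np.percentile(p["z_map"],[0,50,100])); save(p,"top1.png")
E
```

```text
[0.         0.10844632 0.16159128]
```

Call:
play_rows:
  increments: "0.6 -3.9 0 0.5 0.1; 0.6 -3.9 0 0 0.1; 0.6 -3.9 0 0 0.1; 0.6 -3.9 0 0 0.1; 0.6 -3.9 0 0 0.1"

```text
clock: 3.37
position: [0.3952, 0.2633, 0.3756]
ee_rot: [3.132, 0.236, 0.001]
force: [1.3, -0.2, -0.0]
width: 0.688
gripper_force: 0.0
```

Call:
play_rows:
  increments: "2.2 0 3 0 0.1; 2.2 0 3 0 0.1; 2.2 0.6 3 0 0.1; 0 0.6 3 0 0.1; 0 0 0 0 0.1"

```text
clock: 3.78
position: [0.4614, 0.2563, 0.2495]
ee_rot: [3.128, 0.235, -0.013]
force: [-1.5, -1.1, -1.3]
width: 0.549
gripper_force: 0.0
```

```bash
python3 - <<'E'
from h import *
print(arm.observe()["position"])
p=vision.get_image("scene"); i=p["frame"][150:290,250:420]; cv2.imwrite("pics/s1.png",cv2.resize(i,None,fx=4.2,fy=4.2,interpolation=cv2.INTER_CUBIC)[:,:,::-1])
E
```

```text
[0.46135331 0.25633792 0.24948867]
```

View pics/s1.png

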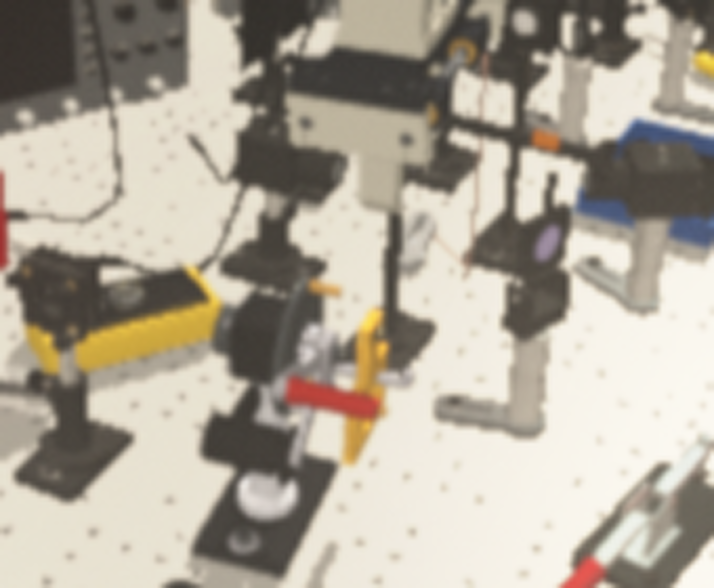

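The picture shows the gripper above the keeper tab, with the fingers at about (375,190) in the crop and the tab below at (370,330). It still needs 14 mm to the left.

Call:
play_rows:
  increments: "0.5 -1.4 1 -0.7 0.1; 0 0 2 0 0.1; 0 0 2 0 0.1; 0 0 0 0 0.1; 0 0 0 0 0.1"

```text
clock: 4.25
position: [0.4647, 0.2756, 0.2071]
ee_rot: [3.131, 0.26, 0.001]
force: [0.2, 0.2, 1.1]
width: 0.546
gripper_force: 0.0
```

Call:
play_rows:
  increments: "-0.1 0.5 2 0 0.1; 0 0 2 0 0.1; 0 0 2 0 0.1; 0 0 1 0 0.1; 0 0 0 0 0.1"

```text
clock: 4.67
position: [0.4645, 0.2699, 0.1355]
ee_rot: [3.13, 0.259, -0.001]
force: [-0.1, -0.7, 0.0]
width: 0.549
gripper_force: 0.0
```

Call:
play_rows:
  increments: "0 0 0 0 -0.3; 0 0 0 0 -0.5; 0 0 0 0 -0.6; 0 0 0 0 -0.7; 0 0 0 0 -0.8"
  grip_force: 12

```text
clock: 5.08
position: [0.4649, 0.2705, 0.1363]
ee_rot: [-3.131, -0.259, -0.002]
force: [-0.5, -0.1, 4.9]
width: 0.264
gripper_force: 12.0
```

Call:
play_rows:
  increments: "0 0 0 0 -0.8; 0 0 0 0 -0.8"
  grip_force: 20

```text
clock: 5.25
position: [0.465, 0.2706, 0.1362]
ee_rot: [-3.13, -0.259, -0.002]
force: [0.4, -0.8, 6.1]
width: 0.263
gripper_force: 20.0
```

Call:
play_rows:
  increments: "0 0 -0.5 0 -0.8; 0 0 -0.5 0 -0.8; 0 0 -0.4 0 -0.8; 0 0 0 0 -0.8; 0 0 0 0 -0.8"
  grip_force: 20

```text
clock: 5.67
position: [0.4646, 0.2703, 0.1498]
ee_rot: [-3.131, -0.259, -0.001]
force: [-0.4, -0.4, -0.9]
width: 0.258
gripper_force: 20.0
```

Lifted 13.6 mm, and the force is now just the keeper's weight. Next I draw it out along -x.

Call:
play_rows:
  increments: "-1 0 0 0 -0.8; -1 0 0 0 -0.8; -1 0 0 0 -0.8; -1 0 0 0 -0.8; -1 0 0 0 -0.8"

```text
clock: 6.08
position: [0.4137, 0.2618, 0.1494]
ee_rot: [3.13, 0.26, -0.0]
force: [-0.3, -0.5, -1.2]
width: 0.26
gripper_force: 20.0
```

Call:
play_rows:
  increments: "-1 0 0 0 -0.8; -0.5 0 0 0 -0.8; 0 0 0 0 -0.8; 0 0 -2 0 -0.8; 0 0 -3 0 -0.8"

```text
clock: 6.5
position: [0.3995, 0.2583, 0.1981]
ee_rot: [3.129, 0.259, -0.007]
force: [0.7, 0.0, -0.5]
width: 0.261
gripper_force: 20.0
```

```bash
python3 - <<'E'
from h import *
print(arm.observe()["position"])
p=vision.get_image("scene"); i=p["frame"][150:290,250:420]; cv2.imwrite("pics/s2.png",cv2.resize(i,None,fx=4.2,fy=4.2,interpolation=cv2.INTER_CUBIC)[:,:,::-1])
E
```

```text
[0.39945251 0.258348   0.1981237 ]
```

View pics/s2.png

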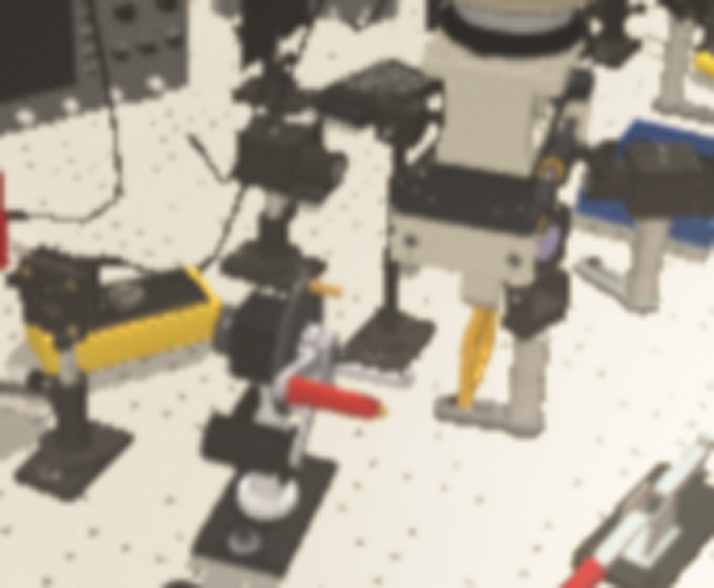

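The keeper (crop 480,350) is clear of the hook, held in the gripper, and the shutter is still shut. I'll go up and across to the tray.

Call:
play_rows:
  increments: "0 0 -3.5 0 -0.8; 0 0 -3.5 0 -0.8; 0 0 -3.5 0 -0.8; 0 0 -3.5 0 -0.8; 0 0 -3 0 -0.8"

```text
clock: 6.97
position: [0.4008, 0.2598, 0.3722]
ee_rot: [-3.13, -0.259, -0.003]
force: [1.0, 0.2, -1.6]
width: 0.261
gripper_force: 20.0
```

Call:
play_rows:
  increments: "-0.5 2.5 0 0 -0.8; -0.5 3.5 0 0 -0.8; -0.5 3.5 0 0 -0.8; -0.5 3.5 0 0 -0.8; -0.5 3.5 0 0 -0.8"

```text
clock: 7.38
position: [0.403, 0.0911, 0.3698]
ee_rot: [3.131, 0.259, 0.002]
force: [1.1, -0.1, -2.5]
width: 0.26
gripper_force: 20.0
```

Call:
play_rows:
  increments: "-0.5 3.5 0 0 -0.8; -0.5 3.5 0 0 -0.8; -0.5 3.5 0 0 -0.8; -0.5 3.5 0 0 -0.8; -0.5 3.5 0 0 -0.8"

```text
clock: 7.8
position: [0.407, -0.086, 0.3699]
ee_rot: [3.13, 0.259, 0.002]
force: [1.3, -0.1, -0.6]
width: 0.258
gripper_force: 20.0
```

Call:
play_rows:
  increments: "-0.5 3.5 0 0 -0.8; -0.5 3.5 0 0 -0.8; -0.5 3.5 0 0 -0.8; 0 2.0 0 0 -0.8; 0 0 0 0 -0.8"

```text
clock: 8.22
position: [0.4125, -0.2152, 0.3691]
ee_rot: [3.13, 0.248, -0.001]
force: [-0.9, -0.6, -1.8]
width: 0.259
gripper_force: 20.0
```

Call:
play_rows:
  increments: "-0.3 1.5 2 0 -0.8; 0 0 3.5 0 -0.8; 0 0 3.5 0 -0.8; 0 0 3.5 0 -0.8; 0 0 3 0 -0.8"

```text
clock: 8.63
position: [0.4121, -0.2244, 0.2127]
ee_rot: [-3.131, -0.26, 0.0]
force: [-0.4, -0.4, -2.0]
width: 0.259
gripper_force: 20.0
```

Call:
play_rows:
  increments: "0 0 3 0 -0.8; 0 0 2.5 0 -0.8; 0 0 2 0 -0.8; 0 0 1 0 -0.8; 0 0 0 0 -0.8"

```text
clock: 9.05
position: [0.4115, -0.2243, 0.1279]
ee_rot: [-3.129, -0.26, 0.004]
force: [-0.3, 0.2, -2.1]
width: 0.262
gripper_force: 20.0
```

Call:
play_rows:
  increments: "0 0 1 0 -0.8; 0 0 1 0 -0.8; 0 0 1 0 -0.8; 0 0 0.5 0 -0.8; 0 0 0 0 -0.8"

```text
clock: 9.47
position: [0.4118, -0.2249, 0.0936]
ee_rot: [-3.13, -0.259, 0.002]
force: [-0.2, 1.0, -1.1]
width: 0.256
gripper_force: 20.0
```

Call:
play_rows:
  increments: "0 0 0.3 0 -0.8; 0 0 0.3 0 -0.8; 0 0 0 0 -0.8"

```text
clock: 9.72
position: [0.4123, -0.2251, 0.0883]
ee_rot: [3.131, 0.259, -0.0]
force: [-0.6, 0.0, -1.7]
width: 0.26
gripper_force: 20.0
```

Call:
play_rows:
  increments: "0 0 0.3 0 -0.8; 0 0 0.2 0 -0.8; 0 0 0 0 -0.8"

```text
clock: 9.97
position: [0.4134, -0.2253, 0.0844]
ee_rot: [3.13, 0.259, 0.003]
force: [-0.8, 0.3, 10.4]
width: 0.259
gripper_force: 20.0
```

Call:
play_rows:
  increments: "0 0 0.2 0 -0.8; 0 0 0 0 -0.8"

```text
clock: 10.13
position: [0.4145, -0.2252, 0.0833]
ee_rot: [3.129, 0.26, 0.006]
force: [-2.4, 3.0, 19.5]
width: 0.255
gripper_force: 20.0
```

Contact with the floor. I'll relieve the push and open.

Call:
play_rows:
  increments: "0 0 -0.2 0 -0.8; 0 0 -0.1 0 -0.8; 0 0 0 0 -0.8"
  grip_force: 10

```text
clock: 10.38
position: [0.4123, -0.2251, 0.0847]
ee_rot: [3.131, 0.259, 0.0]
force: [-0.2, 0.3, -0.8]
width: 0.259
gripper_force: 10.0
```

Call:
play_rows:
  increments: "0 0 0 0 -0.4; 0 0 0 0 -0.2; 0 0 0 0 0; 0 0 0 0 0; 0 0 0 0 0"

```text
clock: 10.8
position: [0.4123, -0.2251, 0.0844]
ee_rot: [-3.131, -0.259, 0.0]
force: [-0.5, 0.7, -0.2]
width: 0.493
gripper_force: 0.0
```

Call:
play_rows:
  increments: "0 0 -1 0 0; 0 0 -2 0 0; 0 0 -3 0 0; 0 0 -4 0 0; 0 0 -4 0 0"

```text
clock: 11.22
position: [0.4116, -0.2245, 0.2264]
ee_rot: [-3.13, -0.26, 0.002]
force: [0.7, -0.7, -0.5]
width: 0.499
gripper_force: 0.0
```

Call:
play_rows:
  increments: "0 0 -4 0 0; 0 0 -4 0 0; 0 0 -4 0 0; 0 0 -4 0 0; 0 0 0 0 0"

```text
clock: 11.63
position: [0.4146, -0.2254, 0.3931]
ee_rot: [3.125, 0.259, 0.016]
force: [0.8, -0.9, -0.5]
width: 0.5
gripper_force: 0.0
```

```bash
python3 - <<'E'
from h import *
p=vision.get_image("scene"); i=p["frame"][150:240,340:460]; cv2.imwrite("pics/s3.png",cv2.resize(i,None,fx=6,fy=6,interpolation=cv2.INTER_CUBIC)[:,:,::-1])
H=cv2.cvtColor(p["frame"],cv2.COLOR_RGB2HSV); w=cloud(p)
m=(H[...,0]>15)&(H[...,0]<32)&(H[...,1]>130)&(abs(w[...,0]-.41)<.1)&(abs(w[...,1]+.244)<.12)&(w[...,2]<.15)
a=w[m]; print(len(a)); print(np.percentile(a,[0,50,100],axis=0).round(3))
E
```

```text
20
[[ 0.407 -0.231  0.063]
 [ 0.411 -0.213  0.082]
 [ 0.416 -0.208  0.094]]
```

View pics/s3.png

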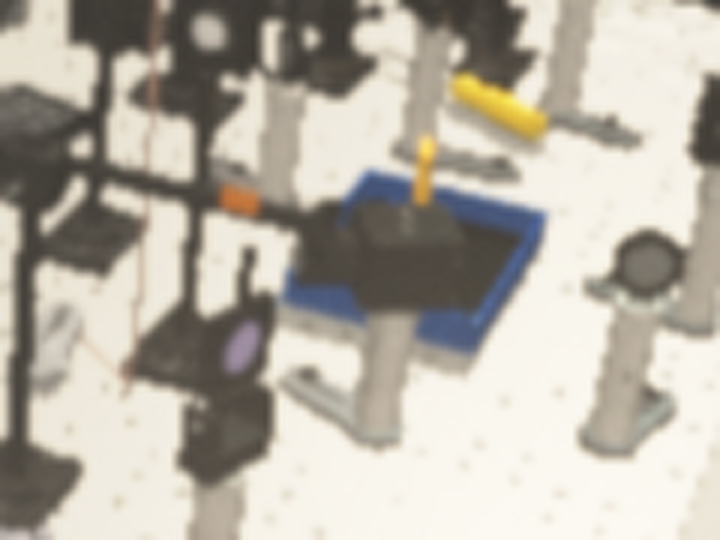

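The keeper stands upright in the tray, with its tab at crop (425,170) and its top at about 98 mm. Now I'll re-measure the unobstructed handle.

```bash
cat > hm.py <<'E'
from h import *
from scipy.optimize import least_squares
p=vision.get_image("scene"); w=cloud(p); H=cv2.cvtColor(p["frame"],cv2.COLOR_RGB2HSV)
m=((H[...,0]<8)|(H[...,0]>172))&(H[...,1]>140)&(abs(w[...,0]-.44)<.06)&(abs(w[...,1]-.34)<.09)&(w[...,2]>.12)&(w[...,2]<.27)
a=w[m]; c=a.mean(0); X=np.linalg.svd(a-c)[2]; print(len(a),c.round(4),X[0].round(3))
th=np.radians(9.3); ex=np.array([np.cos(th),np.sin(th),0]); ey=np.array([-np.sin(th),np.cos(th),0]); 
q=np.stack([a@ex,a@ey,a[:,2]],1)
r=least_squares(lambda k:np.hypot(q[:,1]-k[0],q[:,2]-k[1])-.007,[q[:,1].mean()-.004,q[:,2].mean()-.005],loss="soft_l1",f_scale=.002)
xm=(np.percentile(q[:,0],1)+np.percentile(q[:,0],99))/2
print("x ext",np.percentile(q[:,0],[0,1,99,100]).round(4),"centre",(xm*ex+r.x[0]*ey+[0,0,r.x[1]]).round(4), "shutter-frame",xm.round(4),r.x.round(4)); print(arm.observe()["position"])
E
python3 hm.py
```

```text
94 [0.4382 0.3786 0.1671] [-0.987 -0.156 -0.02 ]
x ext [0.469  0.4693 0.5153 0.5159] centre [0.4375 0.3747 0.1622] shutter-frame 0.4923 [0.2991 0.1622]
[ 0.41274205 -0.22498026  0.38682589]
```

Call:
play_rows:
  increments: "0.5 -3.7 0 0 0; 0.5 -3.7 0 0 0; 0.5 -3.7 0 0 0; 0.5 -3.7 0 0 0; 0.5 -3.7 0 0 0"

```text
clock: 12.15
position: [0.4051, -0.0367, 0.3835]
ee_rot: [-3.131, -0.259, 0.004]
force: [0.7, -0.5, 0.2]
width: 0.504
gripper_force: 0.0
```

Call:
play_rows:
  increments: "0.5 -3.7 0 0 0; 0.5 -3.7 0 0 0; 0.5 -3.7 0 0 0; 0.5 -3.7 0 0 0; 0.5 -3.7 0 0 0"

```text
clock: 12.57
position: [0.3994, 0.1495, 0.3837]
ee_rot: [3.13, 0.259, -0.003]
force: [1.2, 1.4, -0.1]
width: 0.502
gripper_force: 0.0
```

Call:
play_rows:
  increments: "0.5 -3.7 0 0 0; 0.5 -3.7 0 0 0; 0.5 -3.7 0 0 0; 0 0 0 0 0; 0 0 0 0 0"

```text
clock: 12.98
position: [0.3957, 0.2618, 0.3833]
ee_rot: [3.13, 0.268, -0.005]
force: [0.8, -1.2, 0.1]
width: 0.502
gripper_force: 0.0
```

Call:
play_rows:
  increments: "2 -3.5 0 0 0; 2 -3.5 0 0 0; 2 -3.5 2 0 0; 0 0 3 0 0; 0 0 3 0 0"

```text
clock: 13.4
position: [0.4383, 0.3714, 0.304]
ee_rot: [-3.13, -0.261, 0.002]
force: [-0.5, -0.3, -1.9]
width: 0.503
gripper_force: 0.0
```

Call:
play_rows:
  increments: "0 0 3 0 0; 0 0 2 0 0; 0 0 0 0 0; 0 0 0 0 0"

```text
clock: 13.73
position: [0.4383, 0.3687, 0.2552]
ee_rot: [3.129, 0.257, -0.003]
force: [-0.1, 0.6, 0.1]
width: 0.503
gripper_force: 0.0
```

Call:
play_rows:
  increments: "0 -0.6 2 0 0; 0 0 2.5 0 0; 0 0 2.5 0 0; 0 0 1.5 0 0; 0 0 0.6 0 0"

```text
clock: 14.15
position: [0.4376, 0.3756, 0.1645]
ee_rot: [3.13, 0.257, -0.001]
force: [-0.9, 0.0, 0.7]
width: 0.498
gripper_force: 0.0
```

Call:
play_rows:
  increments: "0 0 0 0 -0.4; 0 0 0 0 -0.7; 0 0 0 0 -0.9; 0 0 0 0 -1; 0 0 0 0 -1"
  grip_force: 15

```text
clock: 14.57
position: [0.4377, 0.3768, 0.1661]
ee_rot: [-3.13, -0.259, -0.002]
force: [3.8, -7.7, 1.3]
width: 0.187
gripper_force: 5.4
```

Call:
play_rows:
  increments: "0 0 0 0 -1; 0 0 0 0 -1; 0 0 0 0 -1"
  grip_force: 40

```text
clock: 14.82
position: [0.438, 0.3751, 0.1658]
ee_rot: [3.129, 0.257, 0.002]
force: [-0.6, -6.5, 8.3]
width: 0.141
gripper_force: 40.0
```

Call:
play_rows:
  increments: "0 0.29 -0.68 0 -1; 0 0.34 -0.66 0 -1; 0 0.4 -0.63 0 -1; 0 0.45 -0.58 0 -1; 0 0.5 -0.55 0 -1"

```text
clock: 15.23
position: [0.4406, 0.3578, 0.1969]
ee_rot: [-3.129, -0.26, -0.001]
force: [3.9, 4.4, -9.4]
width: 0.139
gripper_force: 40.0
```

Call:
play_rows:
  increments: "0 0.55 -0.5 0 -1; 0 0.58 -0.45 0 -1; 0 0.63 -0.4 0 -1; 0 0.66 -0.34 0 -1; 0 0.68 -0.29 0 -1"

```text
clock: 15.65
position: [0.4447, 0.3313, 0.2186]
ee_rot: [-3.122, -0.264, -0.004]
force: [-2.0, 13.9, 1.1]
width: 0.135
gripper_force: 40.0
```

Call:
play_rows:
  increments: "0 0.71 -0.22 0 -1; 0 0.73 -0.17 0 -1; 0 0.74 -0.1 0 -1; 0 0.74 -0.03 0 -1; 0 0 0 0 -1"

```text
clock: 16.07
position: [0.449, 0.3045, 0.2262]
ee_rot: [-3.119, -0.265, -0.007]
force: [-8.2, 13.3, 19.2]
width: 0.139
gripper_force: 40.0
```

```bash
python3 hm.py; python3 - <<'E'
from h import *
s=arm.observe(); print(s["position"],s["force"])
p=vision.get_image("scene"); i=p["frame"][150:290,250:420]; cv2.imwrite("pics/s4.png",cv2.resize(i,None,fx=4.2,fy=4.2,interpolation=cv2.INTER_CUBIC)[:,:,::-1])
E
```

```text
14 [0.4377 0.3089 0.2193] [-0.975 -0.219 -0.026]
x ext [0.4697 0.4697 0.5146 0.5149] centre [0.4489 0.3043 0.2209] shutter-frame 0.4922 [0.2277 0.2209]
[0.44891118 0.30482419 0.22609541]
[0.44891118 0.30482419 0.22609541] [-6.87393143 13.23753606 19.42719098]
```

View pics/s4.png

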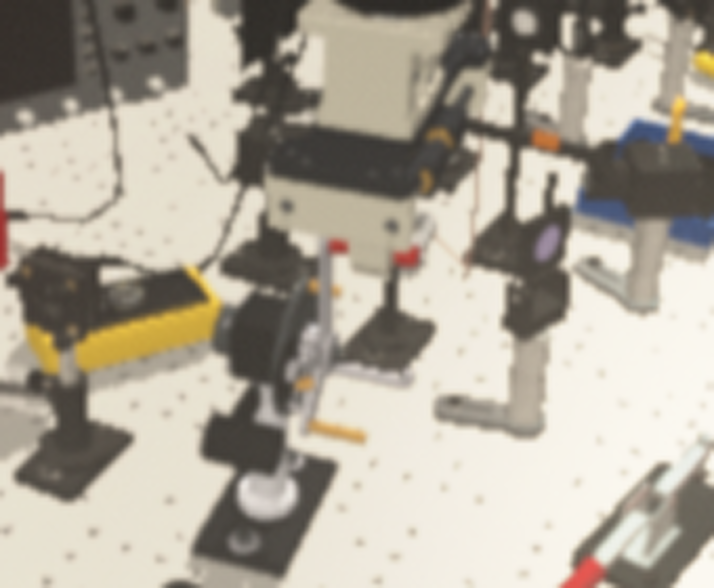

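The handle has swung nearly upright, with the red ends showing either side of the finger at crop (340,245) and (405,255). By measurement it is about 6° short of the stop, so I push on.

Call:
play_rows:
  increments: "0 0.4 -0.1 0 -1; 0 0.4 -0.1 0 -1; 0 0.3 0 0 -1; 0 0 0 0 -1; 0 0 0 0 -1"

```text
clock: 16.58
position: [0.4504, 0.2955, 0.2273]
ee_rot: [-3.116, -0.268, -0.007]
force: [-5.4, 20.0, 9.1]
width: 0.141
gripper_force: 40.0
```

Call:
play_rows:
  increments: "0 0.3 0 0 -1; 0 0.3 0 0 -1; 0 0 0 0 -1; 0 0 0 0 -1; 0 0 0 0 -1"

```text
clock: 17.0
position: [0.4506, 0.2946, 0.2277]
ee_rot: [-3.108, -0.273, -0.008]
force: [-5.6, 37.0, -1.7]
width: 0.137
gripper_force: 40.0
```

```bash
python3 hm.py
```

```text
20 [0.4461 0.3006 0.2223] [-0.984 -0.177  0.001]
x ext [0.4696 0.4698 0.5142 0.5143] centre [0.4503 0.2947 0.2204] shutter-frame 0.492 [0.2181 0.2204]
[0.45055141 0.29456575 0.22761475]
```

The position has stopped moving while the force climbs to 37 N, so it is at the stop, with the handle 81 mm across from its shut place. I'll ease the push a little, settle, and check the keeper.

Call:
play_rows:
  increments: "0 -0.25 0 0 -1; 0 0 0 0 -1; 0 0 0 0 -1; 0 0 0 0 -1; 0 0 0 0 -1"

```text
clock: 17.47
position: [0.4505, 0.2949, 0.2276]
ee_rot: [-3.112, -0.271, -0.008]
force: [-5.9, 29.1, 4.0]
width: 0.137
gripper_force: 40.0
```

```bash
python3 hm.py; python3 - <<'E'
from h import *
p=vision.get_image("scene"); H=cv2.cvtColor(p["frame"],cv2.COLOR_RGB2HSV); w=cloud(p)
m=(H[...,0]>15)&(H[...,0]<32)&(H[...,1]>130)&(abs(w[...,0]-.41)<.1)&(abs(w[...,1]+.244)<.12)&(w[...,2]<.15)
print(m.sum(),np.percentile(w[m],[0,50,100],axis=0).round(3)); s=arm.observe(); print(s["force"],abs(s["dq"]).max(),s["gripper_force"])
E
```

```text
20 [0.4482 0.3014 0.2221] [-0.984 -0.178  0.017]
x ext [0.4699 0.4699 0.5156 0.5157] centre [0.4509 0.296  0.2188] shutter-frame 0.4928 [0.2192 0.2188]
[0.45049592 0.29491816 0.22752257]
20 [[ 0.405 -0.231  0.062]
 [ 0.408 -0.214  0.086]
 [ 0.414 -0.207  0.095]]
[-5.52124413 28.85566848  3.6964694 ] 0.0018466226420802718 40.00535974977538
```

```bash
python3 -c "
from cell import job
print(job.sign_off())"
```

```text
the job is handed in; nothing more can be done
None
```

I set the keeper down in the blue tray, where it stands upright, swung the shutter handle to its open stop, and handed the job in with the gripper still holding it there; `sign_off` returned no verdict.

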